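# Mist the bat, fetch the paddle out of the box

## Robot

A 6-joint arm with a two-finger parallel gripper is mounted at the origin on the work surface. World frame = base frame: x ahead of the robot, y to its left, z up, the work surface at z = 0. Lengths are in m, angles in rad, forces in N, time in s.
With the tool pointing down it reaches from about 0.25 to 0.725 m from the base axis. Payload 4 kg.
Tool frame: the origin (TCP) lies midway between the tips of the shut fingers; the grasp point (between the pads) lies 19 mm behind it; z points along the fingers, y is the line along which they close (so a half turn about z gives the same grasp; the last joint's range is limited). The gripper opens to 85 mm and grips with 20 to 120 N. Pads are 22 mm wide; open, the fingers measure 114 mm over their backs; the gripper's body (76 mm by 85 mm) begins 54 mm behind the grasp point. The pads swing forward as they close: fully open they stand 13 mm farther back than shut.
Start: joints at [1.281, 0.241, 0.005, 1.335, 0, 1.571], TCP at [0.143, 0.479, 0.194] pointing down, gripper open.
Joint ranges: [-2.72, 2.72], [-1.05, 1.87], [-1.09, 1.28], [-1.99, 2.15], [-1.42, 1.44], [-3.14, 3.14]. Speed limits (rad/s): [2.79, 2.79, 3.14, 3.14, 3.14, 3.14].

## Interface

Orientations are given as a unit quaternion [x, y, z, w].
In Python, from workcell import get_obs, camera, job_done, silhouettes gives the robot as it stands. The module is installed in compiled form; this text tells all that it offers.
- The arm moves only by the tool drive_tool, never from a script. Its argument "increments" is a list of rows, each a list of 3 entries, a list of its own where there are three numbers: the shift along the world's x, y, z in mm, then the turn, a rotation vector about the world's x, y, z in degrees, then the opening, from 0 (shut) to 1 (fully open). A call has 1 to 8 rows; each row shifts and turns the commanded pose from where the row before left it; what a row does not reach is not made up. A row lasts 1/12 s, in which the tool goes at most 41.7 mm and 7.16 degrees, less where a joint would pass 70% of its speed; a pose out of reach is approached as far as the arm can. A call is refused whole if a number of a shift passes 41.7 or a number of a turn 7.16, either way. A call with a gripper value outside its range is refused whole. The fingers move at their own pace and stop on an object; the grip force is fixed at half the most. Time passes only in rows, so rows that do not move let the fingers close. It gives the time, the measured TCP pose, the force, the opening and the grip force at its end, in the units of the state.
- get_obs(): the state, without advancing time (a new reading comes with each control period).
- camera(name): name is "scene" or "top"; returns a dict with "image" (480x640x3 uint8, red, green, blue), "K" (3x3 intrinsics, pixels), "view" (4x4, takes a point from world to camera coordinates). Camera axes: x right, y down, z forward; pixel columns grow to the right and rows downward; lengths in m; the calibration is good to about 2 mm. A picture is of the moment at which its call begins. There is no depth.
- job_done(): hands the job in; it is judged then, once.
Trained networks look in a picture, given as the dict that the camera call returned (one of the last four; its "shot" number tells which), for a name from the list of things; names that differ only in an ending like _2 or _b are one class to them, and where a whole thing is asked for, a point or a joint stands for the part that bears it (a point fixed in the world has none). Each returns a list of dicts, best first, with "conf" (0 to 1); they miss things now and then, are a little off and sometimes report something else, mostly with a low value. They report only what shows in the picture. A call takes as long as a camera call. They do not tell look-alikes from the thing itself.
- silhouettes(query, picture): "region" (480x640 bool, what is visible of it) and "bbox" ([left, top, right, bottom] in pixels, round what is visible of it).
The state is a dict: "clock": time; "joint_pos": joint angles; "joint_vel": joint speeds; "tau": joint torques, N m; "eef_pos": TCP position; "tool_rot": TCP orientation; "ft_force": force on the tool from outside, world axes, zero at the start; "ft_torque": the same for the moment, N m; "grip_width": finger opening in m; "grasp_force": force on a finger pad.
Only numpy, scipy, OpenCV 4.12 (cv2) and the standard library are available. Lean on these libraries where they do the work, as an engineer would, in place of code of your own. Each camera call takes 0.05 s, during which the arm holds its last target. There are 200 camera calls.

## Task

Dampen the plaster bat on the banding wheel: press the mist bottle's pump cap fully down and let it spring back up. Then take the wooden paddle out of the tool box, tilting it to get it through the hatch, and finish while still holding it, still and with its middle over the middle of the bat, the whole paddle clear above the bat and touching nothing but the gripper. Leave the bowls and the cup where they stand.

Things in the scene. Friction and masses are not known exactly. Their poses are not given: they have to be found in the camera images.
- box: Fixed plywood tool box, outside 390 (x) x 210 (y) x 76 mm high, closed all round. Floor 6 mm thick; inside 370 x 190 x 60 mm high. Fixed top, 10 mm thick, with one hatch in its middle, 200 mm along x by 150 mm along y: the top overhangs the inside by 85 mm at each x end, 20 mm at each side. Origin: centre of the underside, at table height; x along the box, z up.
- hatch (a point): Centre of the box's hatch, level with the upper face of the top (76 mm above the table); axes as the box.
- paddle: Loose wooden paddle, 260 mm long, 24 mm thick, 0.11-0.22 kg, flat on the box floor (6 mm above the table), nearly parallel to the box, both ends under the top; longer than the hatch's diagonal. Blade 46 mm wide, x +10 to +130 mm, to the box's +x end; handle 26 mm wide, x -130 to +10. Origin: mid length, on the underside; x to the blade, z up. Centre of mass 5 mm to the blade side.
- blade_end (a point): Middle of the paddle's blade end face (130 mm from the origin, mid thickness).
- handle_end (a point): Middle of the paddle's handle end face (130 mm from the origin, mid thickness).
- wheel: Fixed banding wheel: dark foot, blue disc of 180 mm diameter, and on it a white plaster bat of 164 mm diameter whose flat top is 90 mm above the table. Origin: on its axis, at table height. It does not turn.
- pump (a joint): Travel of the mist bottle's sprung pump cap: 0 up, 0.010 m fully down. It needs 1.6 N to start and 5.6 N at the bottom, and springs back when let go.
- pump_top (a point): Centre of the pump cap's flat round top, 36 mm in diameter, about 197 mm above the table when up. It is pressed straight down. The thin spout at its side points to the wheel.
- bottle: Fixed amber mist bottle, 64 mm in diameter, 145 mm high to its shoulder collar, the pump cap above it. Origin: centre of its underside; the spout points along its -y.
- bowl_white: Bystander: loose white bowl, 80 mm wide, 48 mm high. Origin: centre of its underside.
- bowl_brown: Bystander: loose brown bowl, 76 mm wide, 45 mm high. Origin: centre of its underside.
- cup: Bystander: loose brown cup without handle, 72 mm wide, 70 mm high. Origin: centre of its underside.
There are look-alikes about, which are no part of the job. Several things look just like the wheel: the one meant starts farthest to the robot's left.

How it is judged:
By the outcome, as a careful person would: the job done as asked, in the order asked, and still so for the second after the job is handed in, while the arm keeps its last pose, push and grip.
It also fails if it takes over 59 s, if anything falls off the work surface, if the arm or the gripper's body presses on something with over 40 N, if the wrist force passes 120 N, or if a joint passes its speed limit or range.

## Working session

There is one attempt and no reset: what is moved stays moved. The work goes in short steps, Python scripts to look and compute and a tool call to move; the robot and the scene stay as the last step left them, time stands still between calls to the robot, and variables do not carry over. Pictures are saved under pics/ and viewed, at most 10 in all, crops included, and the job is handed in when it is done.

Besides the shell and the picture viewer there is one more tool, called after ">>>" as name(argument=value, ...) on one line, values as JSON. drive_tool: Moves the arm, as the interface text tells. Its arguments: {"type":"object","properties":{"increments":{"type":"array"}},"required":["increments"]}

```bash
mkdir -p pics
cat > h.py <<'E'
import numpy as np, cv2
from workcell import get_obs, camera, job_done, silhouettes
def save(p,n): cv2.imwrite('pics/'+n,p['image'][:,:,::-1])
def ray(p,uv):
    V=np.array(p['view']);R=V[:3,:3];t=V[:3,3]
    d=R.T@np.linalg.inv(p['K'])@np.array([uv[0],uv[1],1.]);return -R.T@t,d
def atz(p,uv,z):
    c,d=ray(p,uv);return c+d*(z-c[2])/d[2]
def proj(p,X):
    V=np.array(p['view']);c=(V[:3,:3]@np.array(X,float).reshape(-1,3).T).T+V[:3,3]
    q=(np.array(p['K'])@c.T).T;return q[:,:2]/q[:,2:]
def tri(a,u,b,v):
    A=[];y=[]
    c1,d1=ray(a,u);c2,d2=ray(b,v)
    s=np.linalg.lstsq(np.c_[d1,-d2],c2-c1,rcond=None)[0]
    P,Q=c1+s[0]*d1,c2+s[1]*d2
    return (P+Q)/2,np.linalg.norm(P-Q)
E
python3 - <<'E'
from h import *
S=camera('scene');T=camera('top');save(S,'s0.png');save(T,'t0.png')
for n,p in(('scene',S),('top',T)):
    print(n,ray(p,(320,240)),p['K'][0])
    for q in['box','paddle','wheel','pump','bottle','bowl_white','bowl_brown','cup']:
        for r in silhouettes(q,p):
            ys,xs=np.nonzero(r['region']);print(q,round(r['conf'],2),r['bbox'],(round(xs.mean(),1),round(ys.mean(),1)),len(xs))
o=get_obs();print(o['eef_pos'],o['tool_rot'],o['grip_width'],o['clock'])
E
```

```text
scene (array([ 1.02404087, -0.79201036,  0.78657856]), array([-0.43534539,  0.68494852, -0.58437401])) [449.62006471   0.         315.53777821]
box 0.85 [217.1, 237.6, 383.3, 392.3] (np.float64(300.3), np.float64(313.9)) 13214
paddle 0.78 [271.7, 276.6, 306.1, 334.3] (np.float64(287.4), np.float64(306.9)) 889
wheel 0.78 [254.3, 191.5, 317.5, 240.9] (np.float64(285.3), np.float64(211.9)) 2095
wheel 0.66 [220.0, 241.6, 382.3, 394.9] (np.float64(300.3), np.float64(313.8)) 13060
wheel 0.6 [333.1, 196.5, 394.9, 250.4] (np.float64(360.9), np.float64(220.9)) 2401
bottle 0.88 [372.0, 155.0, 402.2, 218.7] (np.float64(384.1), np.float64(185.1)) 830
bowl_white 0.97 [396.3, 260.5, 427.0, 285.2] (np.float64(411.9), np.float64(271.0)) 660
bowl_brown 0.68 [419.2, 234.6, 439.4, 255.9] (np.float64(429.8), np.float64(244.9)) 455
cup 0.57 [170.2, 375.8, 210.9, 426.2] (np.float64(191.5), np.float64(402.6)) 1640
top (array([ 0.34563384, -0.06817963,  1.33722979]), array([ 0.18574941,  0.01564711, -0.98249745])) [465.55818874   0.         319.01084953]
box 0.57 [306.9, 175.5, 426.9, 329.8] (np.float64(364
[... 211 characters left out ...]
219.4, 309.2, 286.7, 375.1] (np.float64(253.8), np.float64(341.2)) 3645
wheel 0.71 [198.9, 230.5, 260.9, 291.9] (np.float64(228.3), np.float64(260.7)) 3257
pump 0.47 [146.9, 249.2, 167.5, 265.4] (np.float64(155.4), np.float64(258.0)) 209
bottle 0.94 [148.1, 250.1, 195.8, 285.6] (np.float64(174.4), np.float64(266.6)) 1388
bowl_white 0.68 [257.5, 173.8, 281.9, 202.4] (np.float64(270.9), np.float64(188.6)) 587
bowl_brown 0.67 [212.4, 179.4, 238.9, 202.9] (np.float64(223.8), np.float64(191.0)) 521
cup 0.83 [466.9, 240.9, 494.3, 266.6] (np.float64(481.3), np.float64(254.3)) 611
[0.14288439 0.47915914 0.19422894] [1.44390325e-01 9.89520810e-01 1.72627943e-05 5.32606061e-06] 0.08537122649487722 0.9
```

View pics/s0.png

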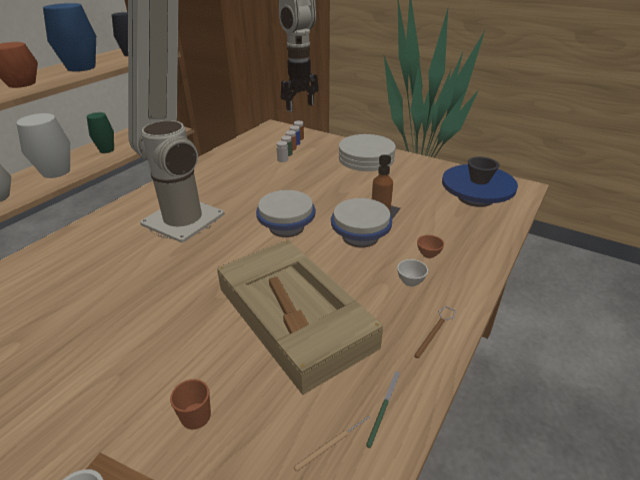

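View pics/t0.png

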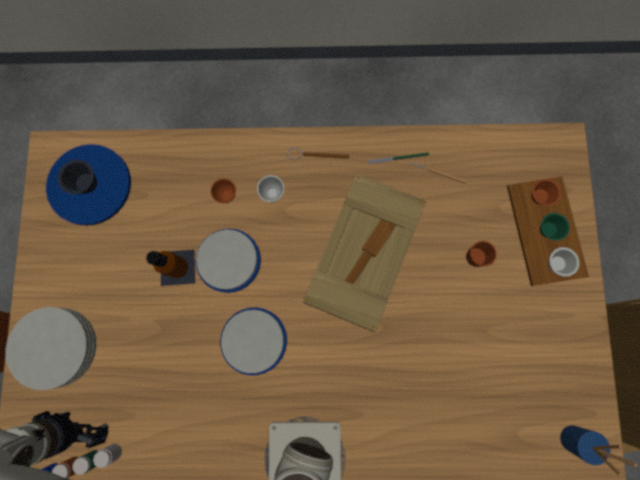

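The scene view shows the box at (300,314) with the paddle in its hatch, the wheels at (286,212) and (362,220), and the bottle at (384,185). In the top view the robot's left is image left, so the wheel meant is the one at (228,261), next to the bottle whose pump cap is at (155,258). The blade points up and to the right.

```bash
cat > m.py <<'E'
from h import *
from scipy.optimize import least_squares
S=camera('scene');T=camera('top')
# bat: white pixels inside wheel region
def bat(p,near):
    r=min(silhouettes('wheel',p),key=lambda r:np.hypot((r['bbox'][0]+r['bbox'][2])/2-near[0],(r['bbox'][1]+r['bbox'][3])/2-near[1]))
    hsv=cv2.cvtColor(p['image'],cv2.COLOR_RGB2HSV)
    l,t,R,b=[int(v) for v in r['bbox']];m=np.zeros((480,640),np.uint8)
    m[t-4:b+4,l-4:R+4]=((hsv[...,1]<50)&(hsv[...,2]>110))[t-4:b+4,l-4:R+4]
    m=cv2.morphologyEx(m,cv2.MORPH_OPEN,np.ones((3,3)))
    c=max(cv2.findContours(m,0,1)[0],key=cv2.contourArea);return cv2.fitEllipse(c)
a=bat(T,(228,261));b=bat(S,(362,222));print('bat',a,b,tri(T,a[0],S,b[0]),atz(T,a[0],.09),atz(S,b[0],.09))
# box fit: hull of outer cuboid to silhouettes
def best(q,p): return silhouettes(q,p)[0]['region'].astype(np.uint8)
def hullpts(p,pts,n=120):
    h=cv2.convexHull(proj(p,pts).astype(np.float32))[:,0];return h
def place(x,y,a,P):
    c,s=np.cos(a),np.sin(a);P=np.array(P,float);return np.c_[x+c*P[:,0]-s*P[:,1],y+s*P[:,0]+c*P[:,1],P[:,2]]
C=[(i*.195,j*.105,k) for i in(-1,1) for j in(-1,1) for k in(0,.076)]
cons=[]
for p in(T,S):
    cc=max(cv2.findContours(best('box',p),0,1)[0],key=cv2.contourArea);cons.append(cv2.convexHull(cc)[:,0].astype(np.float32))
def res(v):
    o=[]
    for p,c in zip((T,S),cons):
        h=hullpts(p,place(*v,C))
        # resample the contour hull
        d=np.r_[c,c[:1]];L=np.r_[0,np.cumsum(np.linalg.norm(np.diff(d,axis=0),axis=1))];t=np.linspace(0,L[-1],150)
        q=np.c_[np.interp(t,L,d[:,0]),np.interp(t,L,d[:,1])].astype(np.float32)
        o+=[cv2.pointPolygonTest(h,tuple(map(float,u)),True) for u in q]
    return np.array(o)
x0=atz(T,(364,253),.05)
f=least_squares(res,[x0[0],x0[1],-.5],loss='soft_l1',diff_step=1e-4);print('box',f.x,np.abs(f.fun).mean())
for p,n in((T,'T'),(S,'S')):
    r=silhouettes('paddle',p)[0]['region'];ys,xs=np.nonzero(r)
    W=np.array([atz(p,(x,y),.03)[:2] for x,y in zip(xs,ys)])-f.x[:2]
    c,s=np.cos(f.x[2]),np.sin(f.x[2]);L=W@np.array([[c,-s],[s,c]])
    for u in np.arange(-.12,.13,.02):
        k=abs(L[:,0]-u)<.005
        if k.sum()>3:print(n,round(u,3),np.round([L[k,1].min(),L[k,1].max(),L[k,1].mean()],4),k.sum())
for p in (T,S):
    for r in silhouettes('pump',p)[:2]:print('pump',r['conf'],r['bbox'])
    for q,h in(('bottle',.07),('bowl_white',.04),('bowl_brown',.04),('cup',.05)):
        for r in silhouettes(q,p)[:1]:
            l,t,R,b=r['bbox'];print(q,atz(p,((l+R)/2,(t+b)/2),h).round(3))
out=T['image'][:,:,::-1].copy();o2=S['image'][:,:,::-1].copy()
for im,p in((out,T),(o2,S)):
    for P in(C,[(.1*i,.075*j,.076) for i,j in((-1,-1),(-1,1),(1,1),(1,-1))]):
        cv2.polylines(im,[hullpts(p,place(*f.x,P)).astype(int)],True,(0,0,255),1)
A=cv2.resize(out[160:340,290:440],(600,720))[:600,:];
A=cv2.resize(out[165:335,295:435],(400,486));B=cv2.resize(o2[225:405,210:390],(400,400))
Cc=cv2.resize(out[240:300,140:200],(300,300))
D=np.zeros((600,800,3),np.uint8);D[:486,:400]=A;D[:400,400:]=B
D[400:600,400:600]=cv2.resize(out[240:290,140:190],(200,200));D[400:600,600:]=cv2.resize(o2[150:200,360:410],(200,200))
cv2.imwrite('pics/c1.png',D)
E
python3 m.py
```

```text
bat ((225.7143096923828, 258.7424011230469), (56.67334747314453, 58.759761810302734), 56.82343292236328) ((361.715087890625, 212.96006774902344), (29.863420486450195, 55.678531646728516), 93.28158569335938) (array([0.53301471, 0.20936961, 0.08394529]), np.float64(0.0011697531785925391)) [0.53259188 0.20838578 0.09      ] [0.53688498 0.20021552 0.09      ]
box [ 0.55362103 -0.17206521 -0.40030012] 0.41356821185547393
T -0.08 [-0.0088  0.0183  0.0051] 34
T -0.06 [-0.0103  0.0152  0.0026] 34
T -0.04 [-0.0145  0.0111 -0.0019] 33
T -0.02 [-0.0187  0.0059 -0.0065] 30
T 0.0 [-0.0318  0.0017 -0.0129] 37
T 0.02 [-0.037   0.0065 -0.0155] 56
T 0.04 [-0.0403  0.005  -0.0176] 57
T 0.06 [-0.0429  0.0018 -0.0204] 55
T 0.08 [-0.0462 -0.0024 -0.0243] 55
T 0.1 [-0.0526 -0.0066 -0.0298] 55
S -0.12 [-0.0019  0.0249  0.0123] 26
S -0.1 [-0.0073  0.0231  0.0079] 31
S -0.08 [-0.0107  0.0174  0.003 ] 31
S -0.06 [-0.0157  0.0137 -0.0015] 34
S -0.04 [-0.0207  0.0084 -0.0063] 34
S -0.02 [-0.0236  0.005  -0.0094] 36
S 0.0 [-0.0299  0.0019 -0.0133] 39
S 0.02 [-0.0417  0.0082 -0.0163] 64
S 0.04 [-0.0461  0.0049 -0.0209] 66
S 0.06 [-0.0501 -0.     -0.026 ] 61
pump 0.46 [148.1, 250.1, 168.4, 263.9]
bowl_white [0.745 0.082 0.04 ]
bowl_brown [0.739 0.226 0.04 ]
cup [ 0.544 -0.494  0.05 ]
pump 0.57 [375.7, 154.8, 391.1, 168.9]
bottle [0.514 0.412 0.07 ]
bowl_white [0.751 0.079 0.04 ]
bowl_brown [0.746 0.219 0.04 ]
cup [ 0.548 -0.498  0.05 ]
```

View pics/c1.png

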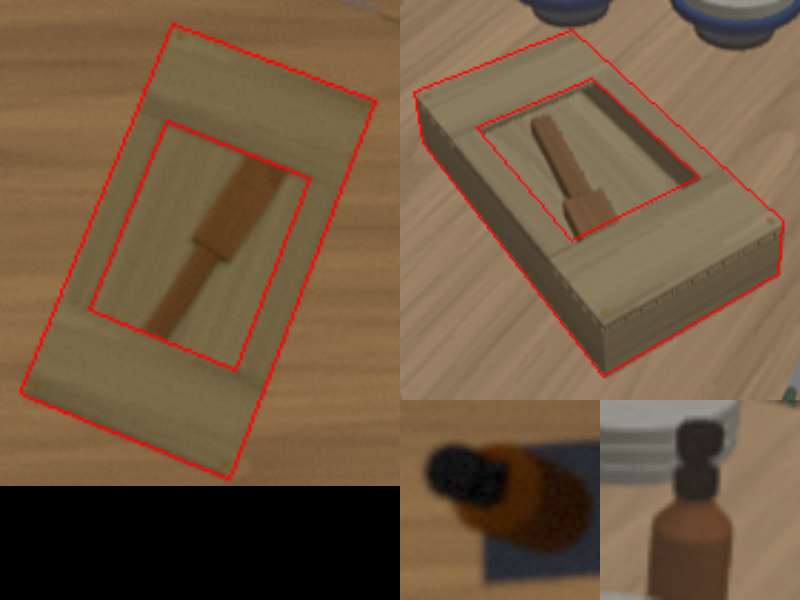

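```bash
cat > m2.py <<'E'
from h import *
from scipy.optimize import least_squares
S=camera('scene');T=camera('top')
# cap: dark cap circle at top
print('pump tri',tri(T,(153.2,258.0),S,(384.5,157.0)), atz(T,(153.2,258),.197),atz(S,(384.5,157),.197))
# wheel: fit disc silhouette hull: bat circle(z .09,r .082) + disc circle (z ?, r .09)
an=np.linspace(0,2*np.pi,60)
bx=(.5536,-.1721,-.4003)
reg=[min(silhouettes('wheel',p),key=lambda r:np.hypot((r['bbox'][0]+r['bbox'][2])/2-n[0],(r['bbox'][1]+r['bbox'][3])/2-n[1]))['region'] for p,n in((T,(229,261)),(S,(362,222)))]
def white(p,c):
    hsv=cv2.cvtColor(p['image'],cv2.COLOR_RGB2HSV);m=((hsv[...,1]<45)&(hsv[...,2]>120)).astype(np.uint8)
    n,l=cv2.connectedComponents(m);return np.argwhere(l==l[c[1],c[0]])[:,::-1]
for p,c in((T,(228,258)),(S,(362,213))):
    w=white(p,c).astype(np.float32);print('white',len(w),w.min(0),w.max(0),'at z.09:',atz(p,(w.min(0)+w.max(0))/2,.09).round(4))
    X=np.c_[.533+.082*np.cos(an),.206+.082*np.sin(an),.09+0*an];q=proj(p,X);print(' model',q.min(0),q.max(0))
# paddle: fit top outline (z=.03)+ sides to silhouettes clipped to hatch, in T
P=np.array([(-.13,-.013),(.01,-.013),(.01,-.023),(.13,-.023),(.13,.023),(.01,.023),(.01,.013),(-.13,.013)])
def pl(v,P,z):
    c,s=np.cos(v[2]),np.sin(v[2]);return np.c_[v[0]+c*P[:,0]-s*P[:,1],v[1]+s*P[:,0]+c*P[:,1],np.full(len(P),z)]
H=np.array([(-.1,-.075),(.1,-.075),(.1,.075),(-.1,.075)])
K=8
def render(p,v):
    m=np.zeros((480*K//2,640*K//2),np.uint8);s=K/2
    a=pl(v,P,.03);b=pl(v,P,.006)
    f=lambda X:np.round((proj(p,X)+.5)*s).astype(np.int32)
    A,B=f(a),f(b)
    cv2.fillPoly(m,[A],1);cv2.fillPoly(m,[B],1)
    for i in range(8):
        j=(i+1)%8;cv2.fillConvexPoly(m,cv2.convexHull(np.array([A[i],A[j],B[i],B[j]])),1)
    for z in(.076,.066):
        k=np.zeros_like(m);cv2.fillPoly(k,[f(pl(bx,H,z))],1);m&=k
    return cv2.resize(m.astype(np.float32),(640,480),interpolation=cv2.INTER_AREA)
R=[silhouettes('paddle',p)[0]['region'].astype(np.float32) for p in(T,S)]
from scipy.optimize import minimize
cost=lambda v,w=(1,1):sum(k*((cv2.GaussianBlur(render(p,v),(0,0),1)-cv2.GaussianBlur(r,(0,0),1))**2).sum() for p,r,k in zip((T,S),R,w))
for w in((1,1),(1,0),(0,1)):
    x0=np.array([.546,-.18,-.59])
    f=minimize(cost,x0,args=(w,),method='Nelder-Mead',options=dict(initial_simplex=[x0,x0+[.01,0,0],x0+[0,.01,0],x0+[0,0,.05]]));print('paddle',w,f.x.round(4),f.fun)
E
python3 m2.py
```

```text
pump tri (array([0.52077617, 0.36745638, 0.19349505]), np.float64(0.00037180025112894824)) [0.52039673 0.36623816 0.197     ] [0.52365213 0.36039572 0.197     ]
white 2592 [197. 230.] [254. 287.] at z.09: [0.5333 0.209  0.09  ]
 model [196.5494289 229.065627 ] [256.66174018 288.76902507]
white 1333 [334. 198.] [389. 227.] at z.09: [0.5352 0.2021 0.09  ]
 model [333.16274844 197.2963819 ] [390.05739473 227.57278067]
paddle (1, 1) [ 0.5513 -0.182  -0.5948] 29.275081634521484
paddle (1, 0) [ 0.5512 -0.1814 -0.6011] 7.343517303466797
paddle (0, 1) [ 0.5511 -0.182  -0.5927] 20.573598861694336
```

>>> drive_tool(increments=[[[0, 0, 40], [0, 0, 0], 0], [[0, 0, 40], [0, 0, 0], 0], [[0, 0, 20], [0, 0, 0], 0], [[0, 0, 0], [0, 0, 0], 0]])

```text
clock: 2.43
eef_pos: [0.1436, 0.4816, 0.2998]
tool_rot: [0.144, 0.99, 0.005, 0.001]
ft_force: [-0.4, -0.2, 0.1]
grip_width: 0.0388
grasp_force: 0.0
```

>>> drive_tool(increments=[[[38, -12, 0], [0, 0, 0], 0], [[38, -12, 0], [0, 0, 0], 0], [[38, -12, 0], [0, 0, 0], 0], [[38, -12, 0], [0, 0, 0], 0], [[38, -12, 0], [0, 0, 0], 0], [[38, -12, 0], [0, 0, 0], 0], [[38, -12, 0], [0, 0, 0], 0], [[38, -12, 0], [0, 0, 0], 0]])

```text
clock: 3.1
eef_pos: [0.4484, 0.382, 0.2935]
tool_rot: [0.144, 0.99, -0.0, -0.0]
ft_force: [-0.1, 1.5, -0.5]
grip_width: 0.0004
grasp_force: 0.0
```

>>> drive_tool(increments=[[[37, -10, 0], [0, 0, 0], 0], [[36, -10, 0], [0, 0, 0], 0], [[0, 0, -30], [0, 0, 0], 0], [[0, 0, -30], [0, 0, 0], 0], [[0, 0, -20], [0, 0, 0], 0], [[0, 0, 0], [0, 0, 0], 0], [[0, 0, 0], [0, 0, 0], 0]])

```text
clock: 3.68
eef_pos: [0.5189, 0.3624, 0.2124]
tool_rot: [0.144, 0.99, -0.002, -0.002]
ft_force: [-0.3, 0.3, 0.5]
grip_width: 0.0001
grasp_force: 0.0
```

>>> drive_tool(increments=[[[2, 3, -8], [0, 0, 0], 0], [[0, 0, -6], [0, 0, 0], 0], [[0, 0, -3], [0, 0, 0], 0], [[0, 0, -3], [0, 0, 0], 0], [[0, 0, 0], [0, 0, 0], 0]])

```text
clock: 4.1
eef_pos: [0.5216, 0.3662, 0.194]
tool_rot: [0.144, 0.99, -0.0, -0.0]
ft_force: [0.0, -0.1, 1.0]
grip_width: 0.0003
grasp_force: 0.0
```

>>> drive_tool(increments=[[[0, 0, -3], [0, 0, 0], 0], [[0, 0, -2], [0, 0, 0], 0], [[0, 0, 0], [0, 0, 0], 0]])

```text
clock: 4.35
eef_pos: [0.5217, 0.366, 0.1889]
tool_rot: [0.144, 0.99, -0.0, -0.0]
ft_force: [-0.4, 0.8, 0.4]
grip_width: 0.0001
grasp_force: 0.0
```

>>> drive_tool(increments=[[[0, 0, -2], [0, 0, 0], 0], [[0, 0, -2], [0, 0, 0], 0], [[0, 0, 0], [0, 0, 0], 0]])

```text
clock: 4.6
eef_pos: [0.5217, 0.366, 0.1847]
tool_rot: [0.144, 0.99, -0.0, -0.0]
ft_force: [0.5, 0.7, 0.1]
grip_width: -0.0003
grasp_force: 0.0
```

Run:
```python
from h import *
S=camera('scene');T=camera('top');D=np.zeros((400,800,3),np.uint8)
a=T['image'][225:305,120:200,::-1];b=S['image'][110:190,345:425,::-1]
D[:,:400]=cv2.resize(a,(400,400));D[:,400:]=cv2.resize(b,(400,400));cv2.imwrite('pics/p1.png',D)
print(get_obs()['ft_force'],proj(T,[.5217,.366,.185]),proj(S,[.5217,.366,.185]))
```

```text
[0.40601318 0.1377103  0.25998316] [[155.08514356 258.18994326]] [[384.41419761 159.8169888 ]]
```

View pics/p1.png

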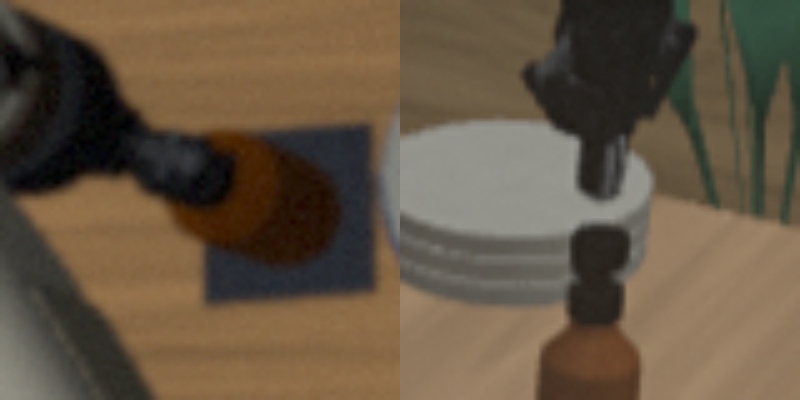

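Run:
```python
from h import *
S=camera('scene');T=camera('top')
print('start proj',proj(S,[[.143,.479,.194],[.143,.479,.207]]),proj(T,[.143,.479,.2]))
print('cap top proj',proj(S,[.521,.366,.197]),proj(T,[.521,.366,.197]))
for z in(.185,.2,.215,.23):print(z,atz(S,(385,149.6),z).round(3), atz(T,(158,258),z).round(3))
o=get_obs();print(o['eef_pos'],o['joint_pos'],o['tool_rot'])
```

```text
start proj [[301.3750157  121.37144957]
 [301.25397437 117.81365548]] [[ 95.98764571 417.52764219]]
cap top proj [[384.50661631 156.10617322]] [[153.30840562 257.75954583]]
0.185 [0.492 0.433 0.185] [0.522 0.359 0.185]
0.2 [0.505 0.403 0.2  ] [0.52  0.353 0.2  ]
0.215 [0.518 0.372 0.215] [0.518 0.348 0.215]
0.23 [0.531 0.342 0.23 ] [0.515 0.342 0.23 ]
[0.52190438 0.36617817 0.18527597] [ 6.11817352e-01  5.26904635e-01  4.04584332e-01  1.44839033e+00
 -1.01987436e-05  9.01625963e-01] [1.44397739e-01 9.89519728e-01 2.57096941e-05 3.46558073e-05]
```

The crop shows the shut fingertips at about (385,150) in the scene view, and the cap top is still clear below them at (384,156). So the reported TCP sits lower than the visible tips. I'll go on down by force and use the contact to calibrate the offset.

>>> drive_tool(increments=[[[0, 0, -3], [0, 0, 0], 0], [[0, 0, -3], [0, 0, 0], 0], [[0, 0, 0], [0, 0, 0], 0]])

```text
clock: 5.05
eef_pos: [0.5215, 0.3659, 0.1783]
tool_rot: [0.144, 0.99, -0.0, -0.0]
ft_force: [-0.4, -0.5, -0.7]
grip_width: 0.0005
grasp_force: 0.0
```

>>> drive_tool(increments=[[[0, 0, -3], [0, 0, 0], 0], [[0, 0, -3], [0, 0, 0], 0], [[0, 0, 0], [0, 0, 0], 0]])

```text
clock: 5.3
eef_pos: [0.5215, 0.3659, 0.1723]
tool_rot: [0.144, 0.99, -0.0, -0.0]
ft_force: [-0.1, -0.4, -1.0]
grip_width: -0.0004
grasp_force: 0.0
```

>>> drive_tool(increments=[[[0, 0, -2], [0, 0, 0], 0], [[0, 0, -2], [0, 0, 0], 0], [[0, 0, 0], [0, 0, 0], 0]])

```text
clock: 5.55
eef_pos: [0.5217, 0.366, 0.1687]
tool_rot: [0.144, 0.99, -0.0, -0.0]
ft_force: [0.6, -0.1, -0.1]
grip_width: -0.0002
grasp_force: 0.0
```

>>> drive_tool(increments=[[[0, 0, -2], [0, 0, 0], 0], [[0, 0, -1], [0, 0, 0], 0], [[0, 0, 0], [0, 0, 0], 0]])

```text
clock: 5.8
eef_pos: [0.5218, 0.3661, 0.1659]
tool_rot: [0.144, 0.99, -0.0, -0.0]
ft_force: [-1.0, 0.2, 0.0]
grip_width: -0.0
grasp_force: 0.0
```

>>> drive_tool(increments=[[[0, 0, -2], [0, 0, 0], 0], [[0, 0, -1], [0, 0, 0], 0], [[0, 0, 0], [0, 0, 0], 0]])

```text
clock: 6.05
eef_pos: [0.5217, 0.366, 0.1629]
tool_rot: [0.144, 0.99, -0.0, -0.0]
ft_force: [0.3, 0.6, -0.2]
grip_width: -0.0003
grasp_force: 0.0
```

Run:
```python
from h import *
S=camera('scene');T=camera('top');D=np.zeros((400,800,3),np.uint8)
a=T['image'][225:305,120:200,::-1];b=S['image'][110:190,345:425,::-1]
D[:,:400]=cv2.resize(a,(400,400));D[:,400:]=cv2.resize(b,(400,400));cv2.imwrite('pics/p2.png',D)
print(get_obs()['ft_force'])
```

```text
[ 1.14051392  0.71510352 -0.4692073 ]
```

View pics/p2.png

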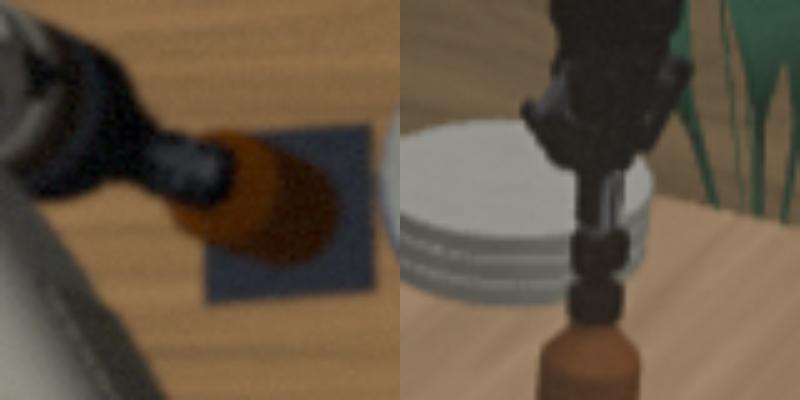

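```bash
cat > d.py <<'E'
from h import *
S=camera('scene');T=camera('top');save(S,'sx.png');save(T,'tx.png')
o=get_obs();e=o['eef_pos'];print(e,o['ft_force'])
print('TCP proj T',proj(T,e),'S',proj(S,e),'base',proj(S,[0,0,0]),proj(T,[0,0,0]))
for n,p in(('s0',S),('t0',T)):
    a=cv2.imread(f'pics/{n}.png')[:,:,::-1].astype(int);m=np.abs(a-p['image'].astype(int)).sum(2)>50
    if n=='s0':
        for r in range(140,170,2):
            x=np.nonzero(m[r,360:420])[0];print('S row',r,(x.min()+360,x.max()+360,len(x)) if len(x) else None)
    else:
        for c in range(140,176,2):
            x=np.nonzero(m[235:290,c])[0];print('T col',c,(x.min()+235,x.max()+235,len(x)) if len(x) else None)
E
python3 d.py
```

```text
[0.52191383 0.36617185 0.16327763] [ 0.86948721 -0.08510427  0.39676288]
TCP proj T [[158.12239431 259.35440684]] S [[383.95952416 166.33879911]] base [[183.65196457 218.74333789]] [[304.46289779 458.39799201]]
S row 140 (np.int64(374), np.int64(394), 21)
S row 142 (np.int64(375), np.int64(391), 17)
S row 144 (np.int64(379), np.int64(390), 12)
S row 146 (np.int64(380), np.int64(389), 10)
S row 148 (np.int64(380), np.int64(389), 10)
S row 150 (np.int64(380), np.int64(389), 10)
S row 152 (np.int64(380), np.int64(389), 10)
S row 154 (np.int64(380), np.int64(388), 9)
S row 156 (np.int64(382), np.int64(386), 5)
S row 158 None
S row 160 None
S row 162 None
S row 164 None
S row 166 None
S row 168 None
T col 140 (np.int64(235), np.int64(289), 34)
T col 142 (np.int64(235), np.int64(289), 32)
T col 144 (np.int64(237), np.int64(289), 27)
T col 146 (np.int64(240), np.int64(262), 23)
T col 148 (np.int64(245), np.int64(261), 11)
T col 150 (np.int64(247), np.int64(254), 7)
T col 152 (np.int64(249), np.int64(257), 6)
T col 154 (np.int64(254), np.int64(261), 7)
T col 156 (np.int64(254), np.int64(261), 8)
T col 158 (np.int64(253), np.int64(262), 10)
T col 160 (np.int64(255), np.int64(261), 7)
T col 162 (np.int64(256), np.int64(260), 5)
T col 164 None
T col 166 (np.int64(261), np.int64(261), 1)
T col 168 None
T col 170 None
T col 172 None
T col 174 None
```

>>> drive_tool(increments=[[[0, 0, 30], [0, 0, 0], 0], [[0, 0, 30], [0, 0, 0], 0], [[0, 0, 10], [0, 0, 0], 0], [[0, 0, 0], [0, 0, 0], 0], [[0, 0, 0], [0, 0, 0], 0]])

```text
clock: 6.67
eef_pos: [0.5223, 0.3664, 0.2337]
tool_rot: [0.144, 0.99, 0.001, 0.001]
ft_force: [0.0, 0.4, 0.5]
grip_width: 0.0
grasp_force: 0.0
```

```bash
python3 d.py
python3 - <<'E'
import cv2,numpy as np
s=cv2.imread('pics/sx.png');t=cv2.imread('pics/tx.png')
cv2.imwrite('pics/v3.png',np.hstack([cv2.resize(t[225:305,100:180],(400,400)),cv2.resize(s[95:175,345:425],(400,400))]))
E
```

```text
[0.52124613 0.36571713 0.23154971] [-0.42938036  0.51288462 -0.84461875]
TCP proj T [[148.15290818 255.5441644 ]] S [[385.43194719 145.40683345]] base [[183.65196457 218.74333789]] [[304.46289779 458.39799201]]
S row 140 None
S row 142 None
S row 144 None
S row 146 None
S row 148 None
S row 150 None
S row 152 None
S row 154 None
S row 156 None
S row 158 None
S row 160 None
S row 162 None
S row 164 None
S row 166 None
S row 168 None
T col 140 (np.int64(243), np.int64(257), 15)
T col 142 (np.int64(246), np.int64(259), 14)
T col 144 (np.int64(247), np.int64(259), 13)
T col 146 (np.int64(247), np.int64(257), 11)
T col 148 (np.int64(248), np.int64(256), 8)
T col 150 (np.int64(248), np.int64(255), 7)
T col 152 (np.int64(248), np.int64(253), 5)
T col 154 (np.int64(249), np.int64(252), 4)
T col 156 None
T col 158 None
T col 160 None
T col 162 None
T col 164 None
T col 166 None
T col 168 None
T col 170 None
T col 172 None
T col 174 None
```

View pics/v3.png

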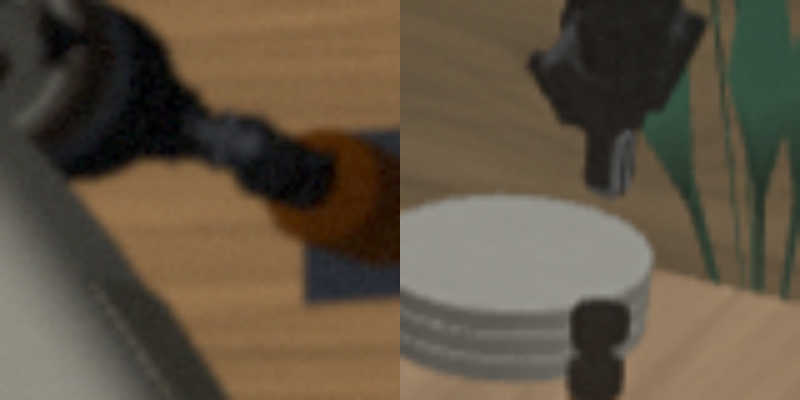

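The reported TCP doesn't match the pictures. The scene view shows the tip at about (386,133), but the reported TCP projects to (385,145). I'll measure the offset over a clear stretch of table.

>>> drive_tool(increments=[[[-30, 30, 0], [0, 0, 0], 0], [[-30, 30, 0], [0, 0, 0], 0], [[-30, 30, -20], [0, 0, 0], 0], [[0, 0, -30], [0, 0, 0], 0], [[0, 0, -30], [0, 0, 0], 0], [[0, 0, -20], [0, 0, 0], 0], [[0, 0, 0], [0, 0, 0], 0], [[0, 0, 0], [0, 0, 0], 0]])

```text
clock: 7.43
eef_pos: [0.4348, 0.4503, 0.1329]
tool_rot: [0.144, 0.99, -0.002, -0.002]
ft_force: [0.6, -0.7, 0.9]
grip_width: -0.0001
grasp_force: 0.0
```

Run:
```python
from h import *
S=camera('scene');T=camera('top');o=get_obs();e=o['eef_pos'];print(e,o['tool_rot'])
ps=[]
for p in(T,S):
    u=proj(p,e)[0];print(u);c=u.astype(int);im=p['image'][c[1]-40:c[1]+40,c[0]-40:c[0]+40,::-1]
    im=cv2.resize(im,(400,400));d=(u-(c-40))*5
    cv2.drawMarker(im,tuple(d.astype(int)),(0,0,255),0,12);w=proj(p,e+[0,0,.1])[0];cv2.line(im,tuple(d.astype(int)),tuple(((w-(c-40))*5).astype(int)),(0,255,255),1);ps.append(im);print(c-40)
cv2.imwrite('pics/v4.png',np.hstack(ps))
```

```text
[0.43690132 0.45202793 0.13639033] [1.44566150e-01 9.89494936e-01 5.05920412e-04 3.78480929e-04]
[127.17351012 293.67880146]
[ 87 253]
[371.22174865 157.65448444]
[331 117]
```

View pics/v4.png

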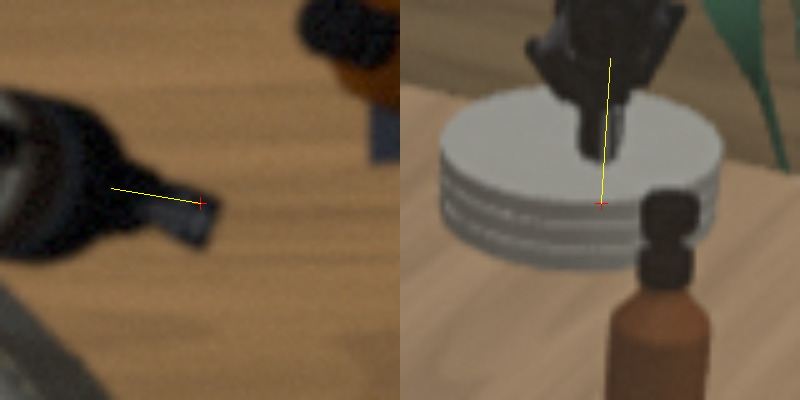

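Run:
```python
from h import *
S=camera('scene');T=camera('top');e=get_obs()['eef_pos']
for a,b in(((128,297.4),(371,149)),((129,297),(371,150)),((127.5,297.8),(371,148.5))):
    P,d=tri(T,a,S,b);print(P.round(4),d.round(4),(P-e).round(4))
# start pics: base plate corners check
for p,n in((S,'S'),(T,'T')):print(n,proj(p,[[.1,0,0],[0,.1,0],[0,0,0]]).round(1))
# tau & joints
o=get_obs();print(o['joint_pos'].round(4) if hasattr(o['joint_pos'],'round') else o['joint_pos'])
```

```text
[0.4315 0.4406 0.168 ] 0.0154 [-0.006  -0.0119  0.0306]
[0.4325 0.4391 0.1653] 0.0151 [-0.005  -0.0134  0.0279]
[0.4306 0.4415 0.1691] 0.0159 [-0.0068 -0.011   0.0317]
S [[206.4 227.8]
 [205.4 204.9]
 [183.7 218.7]]
T [[304.4 419.4]
 [267.4 458.5]
 [304.5 458.4]]
[0.8023 0.5232 0.2745 1.3185 0.     1.0926]
```

The crops show the shut fingertips at about (128,297) in the top view and (371,149) in the scene view. The two rays don't agree well, but both put the tips about 3 cm above the reported TCP. I'll let contact with the cap settle the offset.

>>> drive_tool(increments=[[[0, 0, 40], [0, 0, 0], 0], [[0, 0, 30], [0, 0, 0], 0], [[30, -28, 0], [0, 0, 0], 0], [[30, -28, 0], [0, 0, 0], 0], [[30, -28, 0], [0, 0, 0], 0], [[0, 0, -20], [0, 0, 0], 0], [[0, 0, -18], [0, 0, 0], 0], [[0, 0, 0], [0, 0, 0], 0]])

```text
clock: 8.3
eef_pos: [0.5261, 0.3656, 0.1651]
tool_rot: [0.146, 0.989, -0.001, -0.001]
ft_force: [-0.9, -0.0, -0.5]
grip_width: -0.0002
grasp_force: 0.0
```

>>> drive_tool(increments=[[[0, 0, 0], [0, 0, 0], 0], [[0, 0, -2], [0, 0, 0], 0], [[0, 0, -2], [0, 0, 0], 0], [[0, 0, 0], [0, 0, 0], 0]])

```text
clock: 8.63
eef_pos: [0.5264, 0.3686, 0.1646]
tool_rot: [0.144, 0.99, 0.001, 0.001]
ft_force: [-0.7, 0.3, -0.6]
grip_width: -0.0001
grasp_force: 0.0
```

>>> drive_tool(increments=[[[0, 0, -2], [0, 0, 0], 0], [[0, 0, -2], [0, 0, 0], 0], [[0, 0, 0], [0, 0, 0], 0]])

```text
clock: 8.88
eef_pos: [0.5263, 0.3682, 0.1595]
tool_rot: [0.144, 0.99, 0.0, 0.0]
ft_force: [-1.0, 1.7, 1.6]
grip_width: 0.0003
grasp_force: 0.8
```

>>> drive_tool(increments=[[[0, 0, -2], [0, 0, 0], 0], [[0, 0, -1], [0, 0, 0], 0], [[0, 0, 0], [0, 0, 0], 0]])

```text
clock: 9.13
eef_pos: [0.5263, 0.3682, 0.1567]
tool_rot: [0.144, 0.99, 0.001, 0.0]
ft_force: [-0.7, 1.0, 2.1]
grip_width: -0.0
grasp_force: 1.4
```

>>> drive_tool(increments=[[[0, 0, -2], [0, 0, 0], 0], [[0, 0, -1], [0, 0, 0], 0], [[0, 0, 0], [0, 0, 0], 0]])

```text
clock: 9.38
eef_pos: [0.5264, 0.3682, 0.1536]
tool_rot: [0.144, 0.99, 0.001, 0.0]
ft_force: [-1.1, 1.7, 4.2]
grip_width: 0.0002
grasp_force: 2.0
```

>>> drive_tool(increments=[[[0, 0, -2], [0, 0, 0], 0], [[0, 0, -1], [0, 0, 0], 0], [[0, 0, 0], [0, 0, 0], 0]])

```text
clock: 9.63
eef_pos: [0.5263, 0.3682, 0.1506]
tool_rot: [0.144, 0.99, 0.0, 0.0]
ft_force: [-1.3, 2.2, 3.7]
grip_width: -0.0
grasp_force: 2.6
```

>>> drive_tool(increments=[[[0, 0, -1], [0, 0, 0], 0], [[0, 0, -1], [0, 0, 0], 0], [[0, 0, 0], [0, 0, 0], 0]])

```text
clock: 9.88
eef_pos: [0.5265, 0.3682, 0.15]
tool_rot: [0.144, 0.99, 0.001, 0.001]
ft_force: [-2.4, 1.9, 9.4]
grip_width: -0.0002
grasp_force: 4.6
```

>>> drive_tool(increments=[[[0, 0, -1], [0, 0, 0], 0], [[0, 0, -1], [0, 0, 0], 0], [[0, 0, 0], [0, 0, 0], 0]])

```text
clock: 10.13
eef_pos: [0.5266, 0.3683, 0.1498]
tool_rot: [0.144, 0.99, 0.001, 0.001]
ft_force: [-4.6, -1.1, 15.8]
grip_width: 0.0
grasp_force: 7.8
```

>>> drive_tool(increments=[[[0, 0, 10], [0, 0, 0], 0], [[0, 0, 30], [0, 0, 0], 0], [[0, 0, 40], [0, 0, 0], 0], [[0, 0, 40], [0, 0, 0], 0], [[0, 0, 0], [0, 0, 0], 0]])

```text
clock: 10.55
eef_pos: [0.5291, 0.3685, 0.2751]
tool_rot: [0.145, 0.989, 0.004, 0.005]
ft_force: [0.2, 0.4, 1.1]
grip_width: -0.0
grasp_force: 0.0
```

Run:
```python
from h import *
S=camera('scene');T=camera('top')
for n,p in(('s0',S),('t0',T)):
    a=cv2.imread(f'pics/{n}.png')[:,:,::-1].astype(int);d=np.abs(a-p['image'].astype(int)).sum(2)
    print(n,d[155:170,375:395].max() if n=='s0' else '', [ (r['conf'],r['bbox']) for r in silhouettes('pump',p)[:1]])
```

```text
s0 17 [(0.65, [378.9, 151.8, 390.4, 167.1])]
t0  [(0.69, [148.7, 252.8, 168.0, 265.2])]
```

>>> drive_tool(increments=[[[0, -38, 0], [0, 0, -6], 0], [[0, -38, 0], [0, 0, -6], 0], [[0, -38, 0], [0, 0, -5.5], 0], [[0, -38, 0], [0, 0, 0], 0], [[0, -38, 0], [0, 0, 0], 0], [[0, -38, 0], [0, 0, 0], 0], [[0, -38, 0], [0, 0, 0], 0], [[0, -38, 0], [0, 0, 0], 0]])

```text
clock: 11.42
eef_pos: [0.5245, 0.0615, 0.2639]
tool_rot: [0.293, 0.956, -0.001, -0.002]
ft_force: [0.1, 0.4, 0.8]
grip_width: -0.0002
grasp_force: 0.0
```

>>> drive_tool(increments=[[[4, -38, 0], [0, 0, 0], 0], [[4, -38, 0], [0, 0, 0], 0], [[4, -38, 0], [0, 0, 0], 0], [[4, -38, 0], [0, 0, 0], 0], [[4, -38, 0], [0, 0, 0], 0], [[0, -38, 0], [0, 0, 0], 0], [[0, -15, 0], [0, 0, 0], 0], [[0, 0, 0], [0, 0, 0], 0]])

```text
clock: 12.08
eef_pos: [0.5446, -0.1829, 0.2634]
tool_rot: [0.296, 0.955, -0.001, -0.003]
ft_force: [-0.1, -0.3, -0.2]
grip_width: -0.0001
grasp_force: 0.0
```

```bash
cat > v.py <<'E'
import sys
from h import *
S=camera('scene');T=camera('top');o=get_obs();e=np.array(o['eef_pos']);print(e.round(4),np.round(o['tool_rot'],3),np.round(o['joint_pos'],3))
ps=[]
for p in(T,S):
    u=proj(p,e)[0];c=u.astype(int);h=50;k=4
    im=cv2.resize(p['image'][c[1]-h:c[1]+h,c[0]-h:c[0]+h,::-1],(400,400),interpolation=cv2.INTER_CUBIC);f=lambda X:tuple(((proj(p,X)[0]-(c-h)+.5)*k).astype(int))
    cv2.drawMarker(im,f(e),(0,0,255),0,10);cv2.line(im,f(e),f(e+[0,0,.06]),(0,255,255),1)
    cv2.drawMarker(im,f(e+[0,0,.036]),(0,255,0),0,10)
    ps.append(im);print('proj',u.round(1),'crop origin',c-h,'scale',k)
cv2.imwrite('pics/'+sys.argv[1],np.hstack(ps))
E
python3 v.py v5.png
```

```text
[ 0.5452 -0.1793  0.2644] [ 0.294  0.956  0.    -0.002] [-0.318  0.383  0.383  1.575  0.     0.279]
proj [374.8 240.8] crop origin [324 190] scale 4
proj [283.5 226.6] crop origin [233 176] scale 4
```

View pics/v5.png

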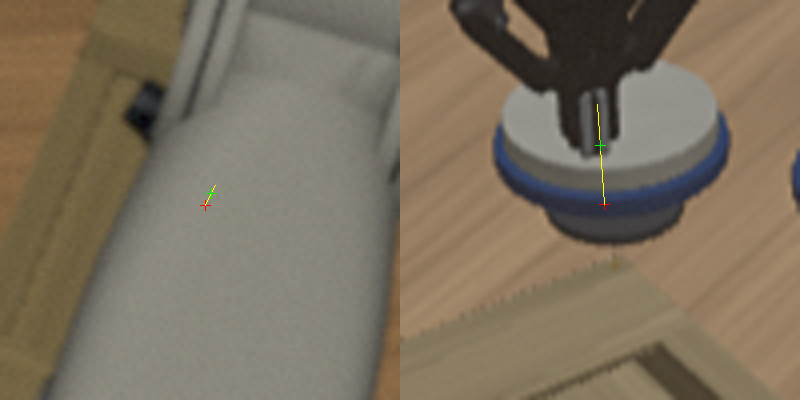

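The last crop shows the tip at about (280,214) in the scene view, next to the mark for the TCP plus 36 mm, so that offset holds there. The top view is blocked by the arm. The cap pixels match the start picture again, so the pump went fully down and came back. Next I go down to the hatch with the fingers partly open.

>>> drive_tool(increments=[[[1, 0, -40], [0, 0, 0], 0.75], [[0, 0, -40], [0, 0, 0], 0.75], [[0, 0, -40], [0, 0, 0], 0.75], [[0, 0, -40], [0, 0, 0], 0.75], [[0, 0, -30], [0, 0, 0], 0.75], [[0, 0, 0], [0, 0, 0], 0.75], [[0, 0, 0], [0, 0, 0], 0.75], [[0, 0, 0], [0, 0, 0], 0.75]])

```text
clock: 12.85
eef_pos: [0.5487, -0.1785, 0.0783]
tool_rot: [0.292, 0.956, 0.0, 0.001]
ft_force: [0.3, -0.7, 1.1]
grip_width: 0.0639
grasp_force: 0.0
```

```bash
cat > v6.py <<'E'
import sys
from h import *
S=camera('scene');o=get_obs();e=np.array(o['eef_pos']);print(e.round(4),np.round(o['tool_rot'],3),o['grip_width'])
p=S;k=5;x0,y0=215,190
im=cv2.resize(p['image'][y0:y0+120,x0:x0+150,::-1],(750,600),interpolation=cv2.INTER_CUBIC);f=lambda X:tuple(((proj(p,X)[0]-[x0,y0]+.5)*k).astype(int))
from scipy.spatial.transform import Rotation as R
y=R.from_quat(o['tool_rot']).apply([0,1,0])
off=float(sys.argv[2]) if len(sys.argv)>2 else .036
for s in(-1,0,1):cv2.drawMarker(im,f(e+[0,0,off]+s*y*o['grip_width']/2),(0,255,0),0,10)
v=(.5513,-.182,-.5948);d=np.array([np.cos(v[2]),np.sin(v[2]),0]);n=np.array([-d[1],d[0],0]);c=np.array([v[0],v[1],.03])
for s in(-.13,-.005,.01,.13):cv2.line(im,f(c+s*d-.023*n),f(c+s*d+.023*n),(255,0,0),1)
cv2.imwrite('pics/'+sys.argv[1],im)
E
python3 v6.py v6.png
```

```text
[ 0.5495 -0.1791  0.0792] [ 0.293  0.956 -0.     0.002] 0.06414058268650738
```

View pics/v6.png

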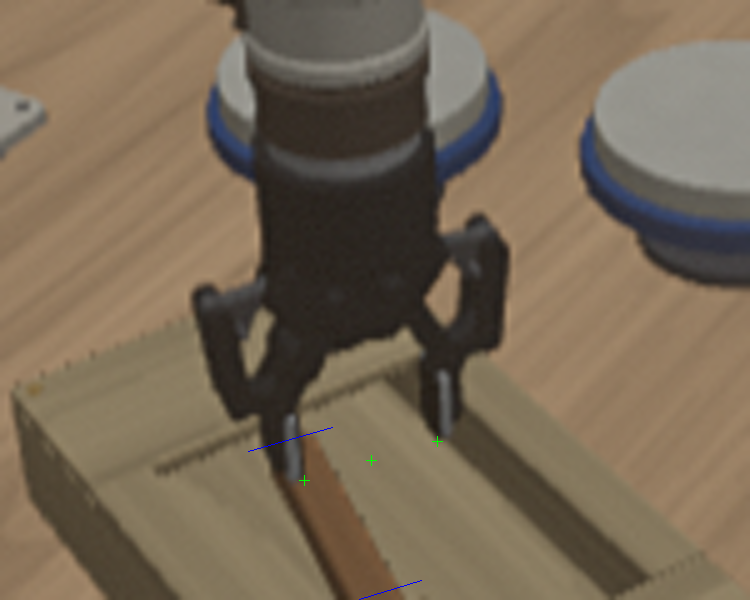

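The tips are at (273,286) and (304,277) in the scene view. Their midpoint is within about 1 px of the corrected TCP mark, and they straddle the paddle handle. I'll go down carefully.

>>> drive_tool(increments=[[[-2, 0, -30], [0, 0, 0], 0.75], [[0, 0, -30], [0, 0, 0], 0.75], [[0, 0, -15], [0, 0, 0], 0.75], [[0, 0, -10], [0, 0, 0], 0.75], [[0, 0, 0], [0, 0, 0], 0.75]])

```text
clock: 13.32
eef_pos: [0.5455, -0.1792, -0.0086]
tool_rot: [0.293, 0.956, 0.0, -0.0]
ft_force: [0.4, -0.4, -0.4]
grip_width: 0.064
grasp_force: 0.0
```

>>> drive_tool(increments=[[[0, 0, -4], [0, 0, 0], 0.75], [[0, 0, -4], [0, 0, 0], 0.75], [[0, 0, 0], [0, 0, 0], 0.75]])

```text
clock: 13.57
eef_pos: [0.5475, -0.1796, -0.0149]
tool_rot: [0.293, 0.956, 0.0, 0.002]
ft_force: [1.3, 1.0, 1.5]
grip_width: 0.0635
grasp_force: 0.0
```

>>> drive_tool(increments=[[[0, 0, -3], [0, 0, 0], 0.75], [[0, 0, -3], [0, 0, 0], 0.75], [[0, 0, 0], [0, 0, 0], 0.75]])

```text
clock: 13.82
eef_pos: [0.5473, -0.1775, -0.0215]
tool_rot: [0.292, 0.956, 0.002, 0.001]
ft_force: [2.4, 6.0, -1.3]
grip_width: 0.0641
grasp_force: 0.0
```

>>> drive_tool(increments=[[[0, 0, 3], [0, 0, 0], 0.55], [[0, 0, 0], [0, 0, 0], 0.55], [[0, 0, 0], [0, 0, 0], 0.55], [[0, 0, 0], [0, 0, 0], 0.55]])

```text
clock: 14.15
eef_pos: [0.5454, -0.1797, -0.0192]
tool_rot: [0.293, 0.956, -0.0, 0.0]
ft_force: [-0.2, 0.3, -0.4]
grip_width: 0.0471
grasp_force: 0.0
```

```bash
python3 v6.py v7.png
```

```text
[ 0.5453 -0.1796 -0.0194] [ 0.293  0.956 -0.     0.   ] 0.046747957583550964
```

View pics/v7.png

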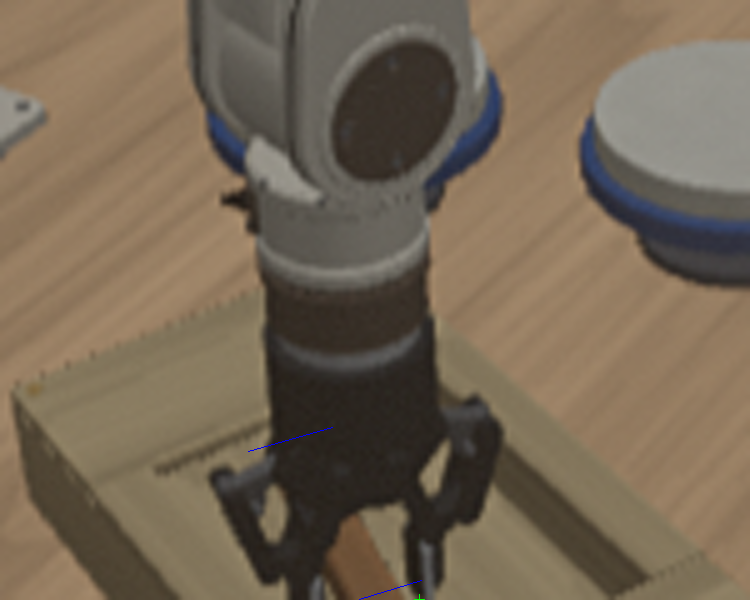

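The handle shows between the two fingers, near (290,302) in the full scene image. With the fingers narrower the side force is gone. I'll go down a little more and close.

>>> drive_tool(increments=[[[0, 0, -3], [0, 0, 0], 0.55], [[0, 0, -3], [0, 0, 0], 0.55], [[0, 0, 0], [0, 0, 0], 0.55]])

```text
clock: 14.45
eef_pos: [0.5446, -0.1792, -0.0265]
tool_rot: [0.293, 0.956, -0.0, -0.001]
ft_force: [-1.7, -0.0, -0.5]
grip_width: 0.047
grasp_force: 0.0
```

>>> drive_tool(increments=[[[0, 0, -2], [0, 0, 0], 0.55], [[0, 0, -1], [0, 0, 0], 0.55], [[0, 0, 0], [0, 0, 0], 0.55]])

```text
clock: 14.7
eef_pos: [0.545, -0.1792, -0.029]
tool_rot: [0.293, 0.956, -0.0, -0.0]
ft_force: [-0.7, 0.3, -0.2]
grip_width: 0.0467
grasp_force: 0.0
```

>>> drive_tool(increments=[[[0, 0, 0], [0, 0, 0], 0.35], [[0, 0, 0], [0, 0, 0], 0.25], [[0, 0, 0], [0, 0, 0], 0.2], [[0, 0, 0], [0, 0, 0], 0.1], [[0, 0, 0], [0, 0, 0], 0], [[0, 0, 0], [0, 0, 0], 0], [[0, 0, 0], [0, 0, 0], 0]])

```text
clock: 15.28
eef_pos: [0.5457, -0.1793, -0.0282]
tool_rot: [0.293, 0.956, 0.0, 0.0]
ft_force: [0.2, 0.6, 3.4]
grip_width: 0.0248
grasp_force: 60.7
```

>>> drive_tool(increments=[[[0, 0, 4], [0, 0, 0], 0], [[0, 0, 4], [0, 0, 0], 0], [[0, 0, 3], [0, 0, 0], 0], [[0, 0, 0], [0, 0, 0], 0]])

```text
clock: 15.62
eef_pos: [0.5456, -0.1794, -0.0169]
tool_rot: [0.293, 0.956, -0.0, 0.0]
ft_force: [0.4, 0.4, -1.1]
grip_width: 0.0247
grasp_force: 60.3
```

>>> drive_tool(increments=[[[-8, 4, 0], [0, 0, 2], 0], [[-8, 4, 0], [0, 0, 2], 0], [[-8, 4, 0], [0, 0, 2], 0], [[0, 0, 0], [0, 0, 0], 0]])

```text
clock: 15.95
eef_pos: [0.5191, -0.1664, -0.018]
tool_rot: [0.242, 0.97, 0.0, -0.002]
ft_force: [-0.4, 1.2, -1.3]
grip_width: 0.0247
grasp_force: 60.3
```

>>> drive_tool(increments=[[[-8, 4, 0], [0, 0, 1], 0], [[-8, 5, 0], [0, 0, 0], 0], [[0, 0, 0], [0, 0, 0], 0]])

```text
clock: 16.2
eef_pos: [0.5038, -0.1576, -0.0178]
tool_rot: [0.235, 0.972, 0.0, -0.001]
ft_force: [-1.4, 0.4, -0.8]
grip_width: 0.0247
grasp_force: 60.3
```

```bash
cat > pf.py <<'E'
from h import *
from scipy.spatial.transform import Rotation as R
# compare paddle silhouette with model: sys args: z offset tool
import sys
S=camera('scene');T=camera('top');o=get_obs();e=np.array(o['eef_pos']);q=R.from_quat(o['tool_rot']);print(e.round(4),np.round(o['tool_rot'],3),np.round(o['ft_force'],1),np.round(o['joint_pos'],2))
# paddle axis in tool frame: +-x ; choose pointing world +x
ax=q.apply([1,0,0]); ax=ax if ax[0]>0 else -ax
up=-q.apply([0,0,1]);n=np.cross(up,ax)
for off,m in((.036,'world'),(.036,'tool')):
    base=e+(np.array([0,0,off]) if m=='world' else up*off)
    bot=base-up*.004   # paddle underside at grip
    C=bot+ax*.005
    pts=[C+ax*x+n*y+up*z for x,y in((.13,-.023),(.13,.023),(.01,-.023),(.01,.023),(-.13,-.013),(-.13,.013)) for z in(0,.024)]
    for nm,p in(('S',S),('T',T)):
        u=proj(p,pts);print(m,nm,'blade end',u[:4].mean(0).round(1),'handle end',u[8:].mean(0).round(1),'bbox',u.min(0).round(1),u.max(0).round(1))
    print('blade end z',[round(X[2],3) for X in pts[:4]],'handle',[round(X[2],3) for X in pts[8:]])
for nm,p in(('S',S),('T',T)):
    for r in silhouettes('paddle',p)[:2]:
        ys,xs=np.nonzero(r['region']);k=np.argsort(ys)
        print(nm,round(r['conf'],2),r['bbox'],'bottom rows',(xs[k[-25:]].mean().round(1),ys[k[-25:]].mean().round(1)),'top',(xs[k[:25]].mean().round(1),ys[k[:25]].mean().round(1)),len(xs))
E
python3 pf.py
```

```text
[ 0.5058 -0.1585 -0.0175] [ 0.235  0.972 -0.     0.   ] [ 0.4  0.1 -0.6] [-0.3   0.49 -0.23  0.85 -0.    0.17]
world S blade end [307.9 333.5] handle end [259.7 270.4] bbox [254.8 265.3] [316.9 341.1]
world T blade end [380.1 228.2] handle end [340.  309.9] bbox [335.8 223.8] [387.9 312.2]
blade end z [np.float64(0.015), np.float64(0.039), np.float64(0.015), np.float64(0.039)] handle [np.float64(0.014), np.float64(0.038), np.float64(0.014), np.float64(0.038)]
tool S blade end [307.9 333.5] handle end [259.7 270.4] bbox [254.8 265.3] [316.9 341.1]
tool T blade end [380.1 228.2] handle end [340.  309.9] bbox [335.8 223.8] [387.8 312.2]
blade end z [np.float64(0.015), np.float64(0.039), np.float64(0.015), np.float64(0.039)] handle [np.float64(0.014), np.float64(0.038), np.float64(0.014), np.float64(0.038)]
S 0.91 [263.0, 278.3, 311.6, 332.8] bottom rows (np.float64(294.8), np.float64(329.4)) top (np.float64(263.9), np.float64(280.7)) 873
```

>>> drive_tool(increments=[[[1, -0.5, 5], [-1.3, -2.5, 0], 0], [[1, -0.5, 5], [-1.3, -2.5, 0], 0], [[0, 0, 0], [0, 0, 0], 0]])

```text
clock: 16.65
eef_pos: [0.5064, -0.1589, -0.0072]
tool_rot: [0.234, 0.971, -0.012, 0.048]
ft_force: [-0.6, 0.3, -1.2]
grip_width: 0.025
grasp_force: 60.3
```

>>> drive_tool(increments=[[[1, -0.5, 6], [-1.3, -2.5, 0], 0], [[1, -0.5, 6], [-1.3, -2.5, 0], 0], [[0, 0, 0], [0, 0, 0], 0]])

```text
clock: 16.9
eef_pos: [0.5083, -0.1598, 0.0046]
tool_rot: [0.233, 0.967, -0.024, 0.095]
ft_force: [-1.6, -0.1, -1.0]
grip_width: 0.0249
grasp_force: 60.3
```

>>> drive_tool(increments=[[[1, -0.5, 6], [-1.3, -2.5, 0], 0], [[1, -0.5, 6], [-1.3, -2.5, 0], 0], [[0, 0, 0], [0, 0, 0], 0]])

```text
clock: 17.15
eef_pos: [0.5102, -0.1608, 0.0162]
tool_rot: [0.232, 0.962, -0.035, 0.142]
ft_force: [-1.2, 0.1, -2.7]
grip_width: 0.0251
grasp_force: 60.3
```

```bash
python3 pf.py
```

```text
[ 0.5115 -0.1613  0.0164] [ 0.232  0.962 -0.035  0.142] [-0.7  0.3 -1.3] [-0.27  0.27 -0.53  0.48 -0.06  0.2 ]
world S blade end [306.8 309.8] handle end [261.3 273.1] bbox [255.8 267.4] [317.  318.5]
world T blade end [382.6 223.1] handle end [341.5 306.9] bbox [336.8 219.3] [390.3 310. ]
blade end z [np.float64(0.088), np.float64(0.111), np.float64(0.088), np.float64(0.11)] handle [np.float64(0.012), np.float64(0.035), np.float64(0.012), np.float64(0.035)]
tool S blade end [304.5 307.4] handle end [259.7 271.4] bbox [254.3 265.7] [314.6 316.1]
tool T blade end [380.9 226.6] handle end [339.8 310.3] bbox [335.1 222.7] [388.6 313.4]
blade end z [np.float64(0.086), np.float64(0.109), np.float64(0.086), np.float64(0.109)] handle [np.float64(0.011), np.float64(0.034), np.float64(0.011), np.float64(0.034)]
S 0.91 [263.2, 272.7, 310.5, 315.4] bottom rows (np.float64(296.4), np.float64(311.0)) top (np.float64(274.4), np.float64(277.1)) 845
T 0.93 [354.5, 230.0, 386.6, 271.4] bottom rows (np.float64(368.8), np.float64(267.0)) top (np.float64(376.0), np.float64(228.2)) 711
```

>>> drive_tool(increments=[[[9, -4, 4], [0, 0, 0], 0], [[9, -4, 3], [0, 0, 0], 0], [[0, 0, 0], [0, 0, 0], 0]])

```text
clock: 17.6
eef_pos: [0.5328, -0.1706, 0.0247]
tool_rot: [0.232, 0.961, -0.035, 0.144]
ft_force: [0.3, -0.0, -2.1]
grip_width: 0.0241
grasp_force: 60.3
```

>>> drive_tool(increments=[[[13, -6, 4], [0, 0, 0], 0], [[13, -6, 4], [0, 0, 0], 0], [[0, 0, 0], [0, 0, 0], 0]])

```text
clock: 17.85
eef_pos: [0.5589, -0.1826, 0.0328]
tool_rot: [0.232, 0.961, -0.036, 0.145]
ft_force: [1.4, -0.6, -0.2]
grip_width: 0.0246
grasp_force: 60.3
```

>>> drive_tool(increments=[[[13, -6, 4], [0, 0, 0], 0], [[13, -6, 4], [0, 0, 0], 0], [[0, 0, 0], [0, 0, 0], 0]])

```text
clock: 18.1
eef_pos: [0.5838, -0.1943, 0.0404]
tool_rot: [0.232, 0.961, -0.035, 0.144]
ft_force: [0.4, -0.7, -0.4]
grip_width: 0.0248
grasp_force: 60.3
```

```bash
python3 pf.py
```

```text
[ 0.5805 -0.193   0.0387] [ 0.232  0.962 -0.035  0.142] [-0.   0.2 -0.7] [-0.29  0.37 -0.31  0.6  -0.05  0.17]
world S blade end [326.4 324.1] handle end [274.4 282.5] bbox [268.8 276.4] [337.  333.5]
world T blade end [394.6 196.1] handle end [352.7 281.4] bbox [348.1 192.4] [402.4 284.2]
blade end z [np.float64(0.11), np.float64(0.133), np.float64(0.11), np.float64(0.133)] handle [np.float64(0.035), np.float64(0.058), np.float64(0.035), np.float64(0.058)]
tool S blade end [323.8 321.4] handle end [272.7 280.6] bbox [267.1 274.6] [334.3 330.7]
tool T blade end [392.8 199.6] handle end [351.  284.8] bbox [346.4 195.9] [400.7 287.6]
blade end z [np.float64(0.108), np.float64(0.131), np.float64(0.108), np.float64(0.131)] handle [np.float64(0.033), np.float64(0.056), np.float64(0.033), np.float64(0.056)]
S 0.69 [272.8, 277.3, 331.1, 327.6] bottom rows (np.float64(316.4), np.float64(325.6)) top (np.float64(275.2), np.float64(278.1)) 1018
T 0.97 [366.3, 200.1, 395.8, 239.5] bottom rows (np.float64(382.6), np.float64(236.3)) top (np.float64(388.2), np.float64(200.1)) 684
T 0.17 [148.7, 250.7, 196.5, 287.3] bottom rows (np.float64(174.2), np.float64(284.6)) top (np.float64(173.2), np.float64(250.8)) 1403
```

>>> drive_tool(increments=[[[13, -6, 4], [0, 0, 0], 0], [[13, -6, 4], [0, 0, 0], 0], [[12, -5, 4], [0, 0, 0], 0], [[0, 0, 0], [0, 0, 0], 0]])

```text
clock: 18.63
eef_pos: [0.6213, -0.211, 0.0526]
tool_rot: [0.232, 0.961, -0.036, 0.144]
ft_force: [1.2, -1.1, -0.2]
grip_width: 0.0249
grasp_force: 60.3
```

>>> drive_tool(increments=[[[0, 0, 8], [0, 0, 0], 0], [[0, 0, 8], [0, 0, 0], 0], [[0, 0, 0], [0, 0, 0], 0]])

```text
clock: 18.88
eef_pos: [0.6193, -0.2102, 0.0693]
tool_rot: [0.232, 0.961, -0.035, 0.144]
ft_force: [1.6, -0.6, -0.7]
grip_width: 0.0248
grasp_force: 60.3
```

>>> drive_tool(increments=[[[0, 0, 12], [0, 0, 0], 0], [[0, 0, 15], [0, 0, 0], 0], [[0, 0, 0], [0, 0, 0], 0]])

```text
clock: 19.13
eef_pos: [0.621, -0.2107, 0.0981]
tool_rot: [0.232, 0.961, -0.036, 0.145]
ft_force: [0.1, -0.4, -1.1]
grip_width: 0.0245
grasp_force: 60.3
```

```bash
python3 pf.py
```

```text
[ 0.6195 -0.2102  0.0952] [ 0.232  0.961 -0.035  0.144] [ 0.3 -0.8 -1.1] [-0.3   0.37 -0.13  0.77 -0.05  0.17]
world S blade end [339.3 316.6] handle end [281.7 274.4] bbox [275.8 268. ] [350.5 326.7]
world T blade end [403.7 175.5] handle end [360.  264.6] bbox [355.3 171.4] [412.  267.4]
blade end z [np.float64(0.167), np.float64(0.19), np.float64(0.167), np.float64(0.19)] handle [np.float64(0.091), np.float64(0.114), np.float64(0.091), np.float64(0.114)]
tool S blade end [336.3 313.7] handle end [279.7 272.4] bbox [273.9 266.1] [347.4 323.7]
tool T blade end [401.9 179.1] handle end [358.2 268.2] bbox [353.5 175.1] [410.2 271. ]
blade end z [np.float64(0.165), np.float64(0.188), np.float64(0.165), np.float64(0.188)] handle [np.float64(0.089), np.float64(0.112), np.float64(0.089), np.float64(0.112)]
S 0.59 [274.7, 266.2, 342.8, 319.1] bottom rows (np.float64(327.5), np.float64(317.8)) top (np.float64(281.8), np.float64(270.0)) 1182
S 0.3 [417.5, 234.2, 441.9, 256.6] bottom rows (np.float64(429.7), np.float64(256.7)) top (np.float64(425.8), np.float64(235.5)) 515
T 0.93 [377.3, 179.9, 407.7, 218.1] bottom rows (np.float64(391.4), np.float64(213.4)) top (np.float64(396.7), np.float64(179.0)) 652
```

>>> drive_tool(increments=[[[0, 0, 25], [0, 0, 0], 0], [[0, 0, 25], [0, 0, 0], 0], [[0, 5, 20], [1.3, 2.5, 0], 0], [[-5, 10, 0], [1.3, 2.5, 0], 0], [[-5, 20, 0], [1.3, 2.5, 0], 0], [[-5, 25, 0], [1.3, 2.5, 0], 0], [[-5, 25, 0], [1.3, 2.5, 0], 0], [[-5, 25, 0], [1.3, 2.5, 0], 0]])

```text
clock: 20.0
eef_pos: [0.5935, -0.0994, 0.1634]
tool_rot: [0.235, 0.972, 0.0, -0.002]
ft_force: [0.2, 0.1, -1.9]
grip_width: 0.0248
grasp_force: 60.3
```

>>> drive_tool(increments=[[[-8, 30, 0], [0, 0, 0], 0], [[-8, 30, 0], [0, 0, 0], 0], [[-8, 30, 0], [0, 0, 0], 0], [[-8, 30, 0], [0, 0, 0], 0], [[-8, 30, 0], [0, 0, 0], 0], [[-8, 30, 0], [0, 0, 0], 0], [[-8, 30, 0], [0, 0, 0], 0], [[-4, 30, 0], [0, 0, 0], 0]])

```text
clock: 20.67
eef_pos: [0.5326, 0.1409, 0.1633]
tool_rot: [0.234, 0.972, -0.001, -0.001]
ft_force: [0.5, 0.1, -1.3]
grip_width: 0.0249
grasp_force: 60.3
```

>>> drive_tool(increments=[[[0, 30, 0], [0, 0, 0], 0], [[0, 25, 0], [0, 0, 0], 0], [[0, 8, 0], [0, 0, 0], 0], [[0, 0, 0], [0, 0, 0], 0], [[0, 0, 0], [0, 0, 0], 0]])

```text
clock: 21.08
eef_pos: [0.5338, 0.2024, 0.1634]
tool_rot: [0.234, 0.972, -0.001, -0.001]
ft_force: [1.0, -0.1, -1.0]
grip_width: 0.0249
grasp_force: 60.3
```

```bash
python3 pf.py
```

```text
[0.5341 0.2014 0.1639] [ 0.235  0.972 -0.001 -0.   ] [-0.2 -0.2 -1.1] [ 0.36  0.4   0.14  1.32 -0.    0.84]
world S blade end [393.9 197.3] handle end [338.3 158.9] bbox [334.5 154.1] [401.6 203.9]
world T blade end [244.1 203.7] handle end [193.4 296.6] bbox [187.3 198.5] [252.9 299.3]
blade end z [np.float64(0.196), np.float64(0.22), np.float64(0.196), np.float64(0.22)] handle [np.float64(0.196), np.float64(0.22), np.float64(0.196), np.float64(0.22)]
tool S blade end [393.9 197.3] handle end [338.3 158.9] bbox [334.6 154.1] [401.6 203.9]
tool T blade end [244.1 203.7] handle end [193.3 296.6] bbox [187.2 198.4] [252.9 299.3]
blade end z [np.float64(0.196), np.float64(0.22), np.float64(0.196), np.float64(0.22)] handle [np.float64(0.196), np.float64(0.22), np.float64(0.196), np.float64(0.22)]
S 0.68 [336.0, 153.9, 396.7, 202.5] bottom rows (np.float64(387.0), np.float64(200.5)) top (np.float64(338.5), np.float64(155.8)) 944
T 0.77 [207.4, 205.1, 251.2, 270.9] bottom rows (np.float64(214.2), np.float64(267.6)) top (np.float64(237.5), np.float64(203.9)) 899
```

```bash
cat > fit.py <<'E'
from h import *
from scipy.optimize import minimize
from scipy.spatial.transform import Rotation as Ro
S=camera('scene');T=camera('top');o=get_obs();e=np.array(o['eef_pos']);print(e.round(4),np.round(o['tool_rot'],3))
ax=Ro.from_quat(o['tool_rot']).apply([1,0,0]);ax=ax if ax[0]>0 else -ax;yaw0=np.arctan2(ax[1],ax[0])
R=[silhouettes('paddle',p)[0]['region'].astype(np.float32) for p in(T,S)]
B=lambda x0,x1,w:[(x,y,z) for x in(x0,x1) for y in(-w,w) for z in(0,.024)]
def render(p,v,s=4):
    M=Ro.from_euler('ZYX',[v[3],v[4],0]).as_matrix();m=np.zeros((480*s,640*s),np.uint8)
    for b in(B(-.13,.01,.013),B(.01,.13,.023)):
        X=(M@np.array(b).T).T+v[:3];cv2.fillConvexPoly(m,cv2.convexHull(np.round((proj(p,X)+.5)*s).astype(np.int32)),1)
    return cv2.resize(m.astype(np.float32),(640,480),interpolation=cv2.INTER_AREA)
G=lambda a:cv2.GaussianBlur(a,(0,0),1.2)
ts=np.nonzero(R[0])[0].min();print('T rows from',ts)
W=[np.ones((480,640)),np.ones((480,640))];W[0][ts+28:]=0
D=[G(r) for r in R]
def cost(v): return sum((w*(G(render(p,v))-d)**2).sum() for p,d,w in zip((T,S),D,W))+((v[4])/.05)**2*2
x=np.array([e[0],e[1],e[2]+.032,yaw0,0])
for i in range(3):
    sx=np.vstack([x]+[x+d for d in np.diag([.012,.012,.012,.05,.03])]);f=minimize(cost,x,method='Nelder-Mead',options=dict(initial_simplex=sx,maxiter=500));x=f.x
print('centre',x[:3].round(4),'yaw,pitch',x[3:].round(3),'cost',round(f.fun,1),'areas',R[0].sum(),R[1].sum(),render(S,x).sum())
print('to bat mm',((np.array([.534,.206])-x[:2])*1000).round(1),'rel eef',(x[:3]-e).round(4))
E
python3 fit.py
```

```text
[0.5345 0.2015 0.1645] [ 0.235  0.972 -0.     0.   ]
T rows from 201
centre [0.534  0.1982 0.1977] yaw,pitch [-0.487 -0.037] cost 189.1 areas 947.0 798.0 1120.1875
to bat mm [0.  7.8] rel eef [-0.0005 -0.0033  0.0332]
```

>>> drive_tool(increments=[[[0, 4, -20], [0, 0, 0], 0], [[0, 4, -20], [0, 0, 0], 0], [[0, 0, -15], [0, 0, 0], 0], [[0, 0, 0], [0, 0, 0], 0], [[0, 0, 0], [0, 0, 0], 0], [[0, 0, 0], [0, 0, 0], 0]])

```text
clock: 21.98
eef_pos: [0.535, 0.2108, 0.1105]
tool_rot: [0.234, 0.972, 0.0, 0.001]
ft_force: [0.5, 1.1, -1.2]
grip_width: 0.0244
grasp_force: 60.3
```

```bash
python3 fit.py; python3 pf.py | tail -3
python3 - <<'E'
from h import *
S=camera('scene');T=camera('top')
for p in(T,S):
    for q,h in(('bowl_white',.04),('bowl_brown',.04),('cup',.05)):
        for r in silhouettes(q,p)[:1]:
            l,t,R,b=r['bbox'];print(q,atz(p,((l+R)/2,(t+b)/2),h).round(3))
E
```

```text
[0.5354 0.211  0.111 ] [0.235 0.972 0.001 0.001]
T rows from 207
centre [0.5357 0.2087 0.143 ] yaw,pitch [-0.472 -0.018] cost 188.5 areas 872.0 766.0 1099.8125
to bat mm [-1.7 -2.7] rel eef [ 0.0002 -0.0023  0.032 ]
blade end z [np.float64(0.142), np.float64(0.166), np.float64(0.142), np.float64(0.166)] handle [np.float64(0.142), np.float64(0.166), np.float64(0.142), np.float64(0.166)]
S 0.73 [334.6, 170.6, 399.2, 218.7] bottom rows (np.float64(388.2), np.float64(214.8)) top (np.float64(339.6), np.float64(172.8)) 752
T 0.82 [213.2, 207.0, 251.9, 274.3] bottom rows (np.float64(215.4), np.float64(270.4)) top (np.float64(237.7), np.float64(208.0)) 907
bowl_white [0.742 0.089 0.04 ]
bowl_brown [0.739 0.223 0.04 ]
cup [ 0.543 -0.498  0.05 ]
bowl_white [0.748 0.089 0.04 ]
bowl_brown [0.745 0.216 0.04 ]
cup [ 0.546 -0.498  0.05 ]
```

Run:
```python
from h import *
S=camera('scene');T=camera('top')
for n,p,bb in(('s0',S,(390,255,435,290)),('t0',T,(250,168,290,208))):
    a=cv2.imread(f'pics/{n}.png')[:,:,::-1].astype(int);l,t,r,b=bb
    d=np.abs(a-p['image'].astype(int)).sum(2)[t:b,l:r];print(n,d.max(),(d>60).sum(),[x['bbox'] for x in silhouettes('bowl_white',p)[:1]])
print(get_obs()['joint_vel'])
```

```text
s0 13 0 [[397.3, 260.3, 428.8, 285.2]]
t0 24 0 [[259.6, 176.6, 282.9, 202.6]]
[ 0.00063186 -0.00106071  0.00110125  0.00151188 -0.00060539 -0.00023511]
```

The bowl pixels match the start pictures, so it hasn't moved. The arm is still and the paddle is held level over the bat, so I'm handing in.

```bash
python3 -c "
from workcell import job_done
print(job_done())"
```

```text
the job is handed in; nothing more can be done
None
```

I pressed the pump cap fully down and it sprang back. The paddle is out of the box and held still and level over the middle of the bat (about 3 mm off by the camera fit, about 5 cm above it), the bowls and cup look unmoved, and the job is handed in at about 22 s with no verdict shown.

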